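# White-reference a reflectance probe, then lower it through the guide bore over a tablet

## Task

Take the reflectance probe out of its holder and first take a white reference: aim the rod tip squarely at the centre of the tilted white tile from about 20 mm away and hold it still for two seconds, without touching the tile. Then lower the rod upright through the bore of the aluminium guide plate, touching neither plate, jar nor tablet, until the tip hangs about 15 mm above the tablet in the glass jar, and finish while holding the probe there, centred in the bore and still. Leave the other things on the bench where they are.

Things in the scene. Friction and masses are not known exactly. Their poses are not given: they have to be found in the camera images.
- probe: Loose probe, 0.14 kg: white square head 26 x 26 x 60 mm (grasp it here, middle at z = +30 mm; 4 mm black cap on top); from the centre of its underside a steel rod, 12 mm diameter, 115 mm long, points down. Origin: centre of the head's underside (shoulder); z up the probe, x and y square to the head's sides. Starts upright in the holder, shoulder on its top, 130 mm above the bench.
- probe_tip (a point): Centre of the rod's flat lower end, 115 mm below the probe's origin; axes as the probe.
- probe_neck (a point): Point on the rod's axis 47 mm below the probe's origin, 68 mm above the tip; it is level with the top of the guide plate when the tip is 15 mm above the tablet.
- holder: Fixed grey plastic holder, 80 (x) x 70 (y) x 130 mm tall: base, two side walls at +-y and a 12 mm thick top with a 17 mm through hole at its centre, in which the rod hangs. Origin: centre of the underside, on the bench; z up.
- tile: White reference: white ceramic disc, 44 mm across, 2 mm proud of a 74 x 74 mm grey steel plate on a low fixed stand (base 90 x 80 mm). Origin: centre of the disc's face, 50 mm above the bench. z: outward normal, 25 degrees (0.436 rad) from vertical, leaning to the tile's own -x, roughly towards the robot (stand turned up to 0.35 rad from facing -x); y is level.
- cell: Fixed measuring stand: steel base 100 (x) x 140 (y) x 14 mm, posts at y = +-54 mm, aluminium guide plate 80 x 130 x 25 mm, its top 110 mm above the bench (5 mm tall nuts on it at y = +-54 mm), with a vertical 26 mm bore through its centre. Below: fixed open glass jar, 64 mm across, rim 76 mm above the bench, a tablet on its floor. Origin: centre of the underside; z up.
- bore_mouth (a point): Centre of the bore on the guide plate's top face, 110 mm above the bench; the bore's axis is vertical.
- tablet_top (a point): Centre of the upper face of the tablet (pale disc, 28 mm diameter, 8 mm thick), 27 mm above the bench and 83 mm straight below the bore's mouth.
- brown_bottle: Bystander: brown bottle, 68 mm diameter, 165 mm tall, loose. Origin: centre of the underside.
- white_jar: Bystander: white plastic jar, 72 mm diameter, 100 mm tall, loose. Origin: centre of the underside.
- weigh_dish: Bystander: shallow white dish 80 x 80 x 18 mm, loose. Origin: centre of the underside.
- pen: Bystander: light grey pen with a dark cap, 130 mm long (along its y), 12 mm thick, lying on the bench. Origin: middle of the underside.
Things that resemble listed ones, but are neither listed nor needed, are in the scene too. What is shaped like the probe but blue or red is not meant.

How it is judged:
By the outcome, as a careful person would: the job done as asked, in the order asked, and still so for the second after the job is handed in, while the arm keeps its last pose, push and grip.
It also fails if it takes over 61 s, if anything falls off the work surface, if the arm or the gripper's body presses on something with over 40 N, if the wrist force passes 120 N, or if a joint passes its speed limit or range.

## Robot

A 6-joint arm with a two-finger parallel gripper is mounted at the origin on the work surface. World frame = base frame: x ahead of the robot, y to its left, z up, the work surface at z = 0. Lengths are in m, angles in rad, forces in N, time in s.
With the tool pointing down it reaches from about 0.375 to 0.925 m from the base axis. Payload 5.7 kg.
Tool frame: the origin (TCP) lies midway between the tips of the shut fingers; the grasp point (between the pads) lies 19 mm behind it; z points along the fingers, y is the line along which they close (so a half turn about z gives the same grasp; the last joint's range is limited). The gripper opens to 85 mm and grips with 20 to 120 N. Pads are 22 mm wide; open, the fingers measure 114 mm over their backs; the gripper's body (76 mm by 85 mm) begins 54 mm behind the grasp point. The pads swing forward as they close: fully open they stand 13 mm farther back than shut.
Start: joints at [-1.294, 0.359, 1.51, -0, 1.272, -0.115], TCP at [0.229, -0.555, 0.231] pointing down, gripper open.
Joint ranges: [-2.97, 2.97], [-1.01, 2.36], [0.21, 2.38], [-0.96, 4.11], [0.2, 2.71], [-2.98, 2.98]. Speed limits (rad/s): [2.39, 2.39, 3.14, 3.14, 3.14, 3.14].

## Interface

Orientations are given as a rotation vector (axis times angle).
In Python, from rig import bot gives the robot as it stands. Calls block until the motion is done:
- bot.move_pose(position, orientation): joint-space move of the TCP to a pose.
- bot.move_l(position, velocity=0.15, attitude=None, stop_force=None): straight line of the TCP; attitude=None keeps the orientation; velocity is the mean speed in m/s. With stop_force (N) it stops when the force on the tool has changed by that much, and returns True; else False.
- bot.move_joints(angles): joint-space move.
- bot.grip(opening): finger opening in m; the grip force is fixed at half the most; returns when the fingers have stopped.
- bot.wait(seconds).
- bot.inverse_kinematics(position, orientation): joint angles nearest the present ones, or None.
- bot.read_camera(name): name is "scene" or "side" or "wrist"; returns the picture (400x640x3 uint8, red, green, blue); there is no depth.
- bot.camera_info(name): a dict with "intrinsics" (3x3 intrinsics, pixels), "rvec" (rotation vector, rad) and "tvec" (3), from world to camera coordinates, as OpenCV has them; the wrist camera has in their place "tool_from_camera" (4x4, takes a point from camera to tool coordinates, whose origin is the TCP and whose axes are the flange's). Camera axes: x right, y down, z forward; pixel columns grow to the right and rows downward; lengths in m; the calibration is good to about 2 mm. The wrist camera is an equidistant fisheye: a pixel r from the principal point sees the ray r / f radians off the axis. A picture is of the moment at which its call begins: read the wrist's pose just before it. camera_info takes no time and is no camera call.
A pose or a line that the arm cannot do raises bot.Unreachable and nothing moves.
- bot.hand_in(): hands the job in; it is judged then, once.
Readings, each from a call of its own:
- bot.read_t(): time.
- bot.read_joints(): joint angles.
- bot.read_joint_velocities(): joint speeds.
- bot.read_joint_torque(): joint torques, N m.
- bot.read_tcp_pos(): TCP position.
- bot.read_ee_rot(): TCP orientation.
- bot.read_ft_force(): force on the tool from outside, world axes, zero at the start.
- bot.read_wrist_torque(): the same for the moment, N m.
- bot.read_grip_width(): finger opening in m.
- bot.read_grasp_force(): force on a finger pad.
Only numpy, scipy, OpenCV 4.12 (cv2) and the standard library are available. Lean on these libraries where they do the work, as an engineer would, in place of code of your own. Each camera call takes 0.05 s, during which the arm holds its last target. There are 200 camera calls.

## Working session

There is one attempt and no reset: what is moved stays moved. The work goes in short steps, each a Python script; the robot and the scene stay as the last script left them, time stands still between calls to the robot, and variables do not carry over. Pictures are saved under pics/ and viewed, at most 10 in all, crops included, and the job is handed in when it is done.

```bash
ls; mkdir -p pics
python3 - <<'E'
from rig import bot
import cv2,numpy as np
for n in("scene","side","wrist"):
    im=bot.read_camera(n);cv2.imwrite(f"pics/{n}0.png",im[:,:,::-1]);print(n,{k:np.round(v,4).tolist() for k,v in bot.camera_info(n).items()})
print(bot.read_t(),bot.read_tcp_pos(),bot.read_ee_rot())
E
```

```text
pics
scene {'intrinsics': [[442.016, 0.0, 316.4695], [0.0, 442.016, 198.6993], [0.0, 0.0, 1.0]], 'rvec': [1.2056, 2.2798, -0.9899], 'tvec': [0.3269, -0.2388, 1.7426]}
side {'intrinsics': [[503.6708, 0.0, 316.0576], [0.0, 503.6708, 199.4955], [0.0, 0.0, 1.0]], 'rvec': [0.7594, -2.5534, 1.2019], 'tvec': [0.5036, 0.2832, 1.5429]}
wrist {'intrinsics': [[309.7069, 0.0, 313.7823], [0.0, 309.7069, 201.4895], [0.0, 0.0, 1.0]], 'tool_from_camera': [[0.0, -0.9495, -0.3137, 0.0805], [1.0, 0.0001, -0.0002, -0.0002], [0.0003, -0.3137, 0.9495, -0.1417], [0.0, 0.0, 0.0, 1.0]]}
0.15 [ 0.22895257 -0.55401326  0.23063   ] [-3.08004542e+00 -6.11148963e-01  1.27503310e-04]
```

View pics/scene0.png

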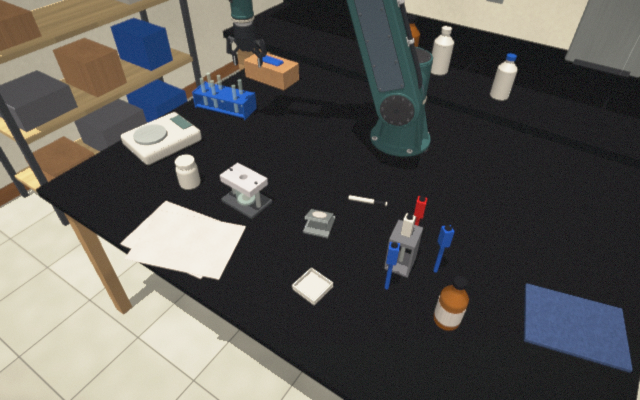

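View pics/side0.png

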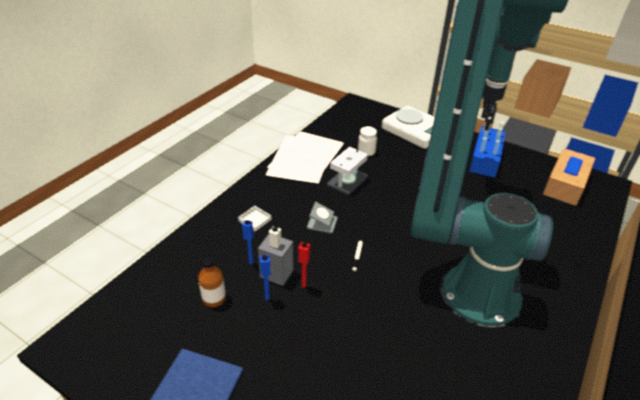

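The scene view shows the cell plate at (244,180), the tile at (320,215), the holder with the white probe at (408,224), a red decoy at (420,210), and blue ones at (393,255) and (446,237). The side view shows the plate at (350,159), the tile at (322,213), and the probe at (275,237). I'll triangulate roughly, then look from the wrist.

```bash
cat > h.py <<'E'
from rig import bot
import cv2,numpy as np
from scipy.spatial.transform import Rotation as R
def ray(n,px,pose=None):
    i=bot.camera_info(n);K=np.array(i["intrinsics"]);u=(np.array(px,float)-K[:2,2])/K[0,0]
    if n!="wrist":
        Rm=R.from_rotvec(i["rvec"]).as_matrix();d=Rm.T@np.r_[u,1];o=-Rm.T@np.array(i["tvec"])
    else:
        p,r=pose;T=np.array(i["tool_from_camera"]);th=np.hypot(*u)
        d=np.r_[u/max(th,1e-9)*np.sin(th),np.cos(th)];M=R.from_rotvec(r).as_matrix()
        d=M@T[:3,:3]@d;o=M@T[:3,3]+p
    return o,d/np.linalg.norm(d)
def plane(o,d,z): return o+d*(z-o[2])/d[2]
def tri(*rs):
    A=sum(np.eye(3)-np.outer(d,d) for o,d in rs);b=sum((np.eye(3)-np.outer(d,d))@o for o,d in rs)
    x=np.linalg.solve(A,b);return x,[float(np.linalg.norm(np.cross(x-o,d))) for o,d in rs]
def proj_w(X,pose):
    i=bot.camera_info("wrist");K=np.array(i["intrinsics"]);T=np.array(i["tool_from_camera"])
    c=T[:3,:3].T@(R.from_rotvec(pose[1]).as_matrix().T@(np.array(X)-pose[0])-T[:3,3])
    r=np.hypot(c[0],c[1]);return K[:2,2]+K[0,0]*np.arctan2(r,c[2])*c[:2]/r
def down(yaw): # tool x axis at world angle yaw, z down
    c,s=np.cos(yaw),np.sin(yaw);return R.from_matrix(np.array([[c,s,0],[s,-c,0],[0,0,-1.]])).as_rotvec()
def snap(f):
    pose=(np.array(bot.read_tcp_pos()),np.array(bot.read_ee_rot()));im=bot.read_camera("wrist")[:,:,::-1].copy()
    cv2.imwrite(f"pics/{f}.png",im);np.save(f"pics/{f}.npy",np.r_[pose]);return im,pose
E
python3 - <<'E'
from h import *
for n,a,b in(("probe",(408,224),(275,237)),("bore",(244,178),(350,159)),("tile",(320,215),(321,213)),("red",(420,210),(304,253)),("blueA",(393,255),(248,230)),("blueB",(446,237),(265,266)),("bottle",(460,282),(207,266)),("wjar",(184,158),(368,132)),("dish",(313,285),(255,218)),("pen",(368,201),(357,255))):
    x,e=tri(ray("scene",a),ray("side",b));print(n,x.round(3),np.round(e,3))
print(down(0.0), R.from_rotvec(bot.read_ee_rot()).as_matrix().round(2).tolist())
E
```

```text
probe [0.563 0.282 0.16 ] [0.002 0.002]
bore [ 0.614 -0.258  0.1  ] [0.001 0.001]
tile [0.573 0.007 0.047] [0.002 0.002]
red [0.468 0.275 0.137] [0.002 0.002]
blueA [0.662 0.289 0.139] [0. 0.]
blueB [0.53  0.379 0.14 ] [0. 0.]
bottle [0.658 0.468 0.149] [0.006 0.006]
wjar [ 0.653 -0.484  0.097] [0.008 0.008]
dish [0.775 0.12  0.006] [0.001 0.001]
pen [0.39  0.077 0.003] [0. 0.]
[3.14159265 0.         0.        ] [[0.92, 0.38, -0.0], [0.38, -0.92, 0.0], [0.0, -0.0, -1.0]]
```

Run:
```python
from h import *
for y in (0,np.pi/2,np.pi,-np.pi/2):
    for p in((.614,-.258,.27),(.573,.007,.22),(.563,.282,.33)):
        q=bot.inverse_kinematics(p,down(y));print(round(y,2),p,None if q is None else np.round(q,2))
t0=bot.read_t()
bot.move_pose((.614,-.258,.27),down(0.));im,_=snap("bore1");print(bot.read_t()-t0)
bot.move_pose((.573,.007,.22),down(0.));im2,_=snap("tile1")
bot.move_pose((.563,.282,.33),down(0.));im3,_=snap("probe1")
print(bot.read_t())
cv2.imwrite("pics/m1.png",np.vstack([np.hstack([im[:300,120:520],im2[:300,120:520]]),np.hstack([im3[:300,120:520],im3[:300,120:520]*0])]))
```

```text
0 (0.614, -0.258, 0.27) [-0.5   0.43  1.31 -0.    1.41  1.07]
0 (0.573, 0.007, 0.22) [-0.11  0.33  1.58 -0.    1.23  1.46]
0 (0.563, 0.282, 0.33) [ 0.35  0.33  1.3  -0.    1.5   1.93]
1.57 (0.614, -0.258, 0.27) [-0.5   0.43  1.31 -0.    1.41 -0.5 ]
1.57 (0.573, 0.007, 0.22) [-0.11  0.33  1.58 -0.    1.23 -0.11]
1.57 (0.563, 0.282, 0.33) [ 0.35  0.33  1.3  -0.    1.5   0.35]
3.14 (0.614, -0.258, 0.27) [-0.5   0.43  1.31  0.    1.41 -2.07]
3.14 (0.573, 0.007, 0.22) [-0.11  0.33  1.58  0.    1.23 -1.68]
3.14 (0.563, 0.282, 0.33) [ 0.35  0.33  1.3  -0.    1.5  -1.22]
-1.57 (0.614, -0.258, 0.27) [-0.5   0.43  1.31 -0.    1.41  2.64]
-1.57 (0.573, 0.007, 0.22) None
-1.57 (0.563, 0.282, 0.33) [ 0.35  0.33  1.3  -0.    1.5  -2.79]
1.8250000000000002
4.275
```

View pics/m1.png

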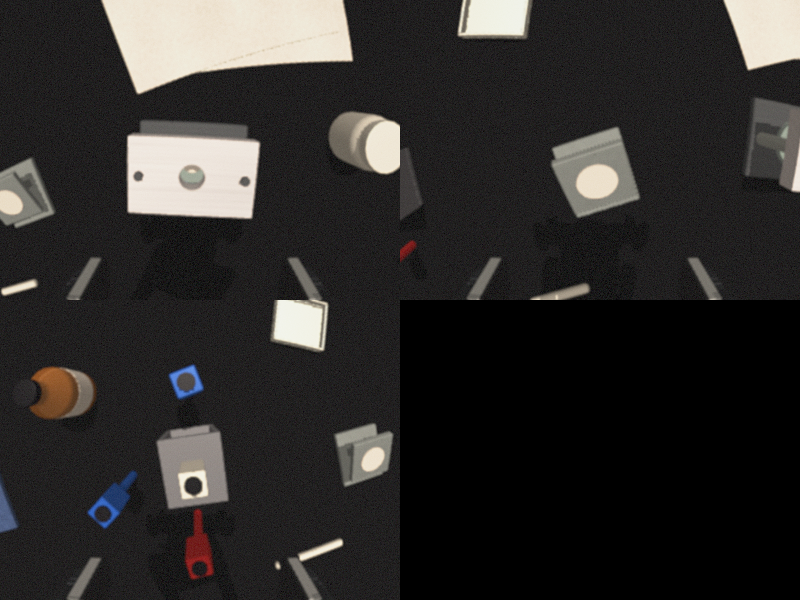

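The three crops are clear, with image up as +x and right as -y. In full-image pixels the bore is at (312,176), the tile disc at (317,181) and the probe cap at (313,185). I'll enlarge them to set masks and corners.

Run:
```python
from h import *
a=cv2.imread("pics/tile1.png")[120:225,265:370];b=cv2.imread("pics/probe1.png")[120:220,270:370];
c=cv2.imread("pics/bore1.png")[120:225,235:390]
g=lambda i,w,h:cv2.resize(i,(w,h),interpolation=cv2.INTER_CUBIC)
o=np.zeros((420,800,3),np.uint8);o[:,:420]=g(a,420,420);o[:380,420:]=g(b,380,380);cv2.imwrite("pics/z1.png",o)
# bore
im=cv2.imread("pics/bore1.png");pose=np.load("pics/bore1.npy")
gr=cv2.cvtColor(im,cv2.COLOR_BGR2GRAY);m=(gr>150).astype(np.uint8)
cs,h=cv2.findContours(m,cv2.RETR_CCOMP,cv2.CHAIN_APPROX_NONE)
for k,cc in enumerate(cs):
    A=cv2.contourArea(cc);M=cc.reshape(-1,2).mean(0)
    if A>12 and 225<M[0]<400 and 120<M[1]<230:
        P=np.array([plane(*ray("wrist",p,pose),.11)[:2] for p in cc.reshape(-1,2)])
        print(A,M.round(1),cv2.minEnclosingCircle((P*1000).astype(np.float32)),cv2.minAreaRect((P*1000).astype(np.float32)),cv2.fitEllipse((P*1000).astype(np.float32)))
```

```text
Traceback (most recent call last):
  File "h.py", line 9, in ray
    p,r=pose;T=np.array(i["tool_from_camera"]);th=np.hypot(*u)
    ^^^
ValueError: too many values to unpack (expected 2)
```

View pics/z1.png

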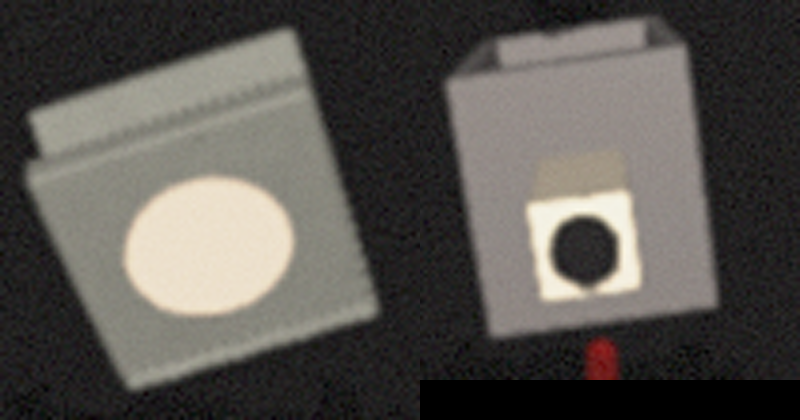

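Tile crop: the plate's top edge runs from (28,180) to (306,88) and the disc is centred near (209,246). Probe crop: the cap is at (585,250), the head's corners at (527,203), (628,192), (640,290) and (541,300), and the holder top is visible.

```bash
cat > meas.py <<'E'
from h import *
def contours(f,th,box,zfun):
    im=cv2.imread(f"pics/{f}.png");pose=np.load(f"pics/{f}.npy").reshape(2,3)
    gr=cv2.GaussianBlur(cv2.cvtColor(im,cv2.COLOR_BGR2GRAY),(3,3),0);m=(gr>th).astype(np.uint8)
    cs,_=cv2.findContours(m,cv2.RETR_CCOMP,cv2.CHAIN_APPROX_NONE);out=[]
    for cc in cs:
        A=cv2.contourArea(cc);M=cc.reshape(-1,2).mean(0)
        if A>12 and box[0]<M[0]<box[1] and box[2]<M[1]<box[3]: out.append((A,M,zfun(cc.reshape(-1,2),pose)))
    return out
fl=lambda z:(lambda c,p:1000*np.array([plane(*ray("wrist",q,p),z)[:2] for q in c]))
def tile(c,pose,C,yaw):
    n=np.array([-np.sin(.436)*np.cos(yaw),-np.sin(.436)*np.sin(yaw),np.cos(.436)])
    P=[]
    for q in c:
        o,d=ray("wrist",q,pose);P.append(o+d*(n@(C-o))/(n@d))
    return np.array(P),n
def tilefit(f,quad,box,yaw=0.):
    (_,M,c),=[k for k in contours(f,185,box,lambda c,p:c) if k[0]>500]
    pose=np.load(f"pics/{f}.npy").reshape(2,3);C=plane(*ray("wrist",M,pose),.05)
    for _ in range(15):
        P,n=tile(c,pose,C,yaw);ey=np.array([-np.sin(yaw),np.cos(yaw),0]);ex=np.cross(ey,n)
        e=cv2.fitEllipse((np.c_[(P-C)@ex,(P-C)@ey]*1000).astype(np.float32))
        C=C+(ex*e[0][0]+ey*e[0][1])/1000;C=C+(.05-C[2])*0
        o,d=ray("wrist",M,pose)
        C=C*1.0;C=plane(pose[0]*0+ray("wrist",proj_w(C,pose),pose)[0],ray("wrist",proj_w(C,pose),pose)[1],.05)
        Q,_=tile(np.array(quad),pose,C-.002*n,yaw)
        t=Q[0]-Q[1]; yaw=np.arctan2(-t[0],t[1])
    s=[np.linalg.norm(Q[i]-Q[i-3]) for i in range(len(Q))]
    sd=Q[0]-Q[3];sd2=Q[1]-Q[2]
    print("tile",C.round(4),"yaw",yaw.round(4),"ell",e,"sides",np.round(s,4),"side yaws",[float(np.arctan2(-(v@ey0),v@ex0)) for v in(sd,sd2) for ey0,ex0 in [(ey,ex)]])
    return C,yaw
E
python3 - <<'E'
from meas import *
for A,M,P in contours("bore1",140,(225,400,110,230),fl(.11)):
    P=P.astype(np.float32);print(A,M.round(1),P.mean(0),cv2.minAreaRect(P),cv2.fitEllipse(P))
tilefit("tile1",[(272,165),(341.5,142),(359.5,198),(298,217)],(280,350,150,210))
pose=np.load("pics/probe1.npy").reshape(2,3)
f=lambda pts,z:np.array([plane(*ray("wrist",(x/3.8-420/3.8+270,y/3.8+120),pose),z) for x,y in pts])
print("cap",f([(585,250)],.194))
for q,z in(([(527,203),(628,192),(640,290),(541,300)],.19),([(446,85),(690,42),(718,303),(492,338)],.13)):
    P=f(q,z);a=P[0]-P[1];b=P[0]-P[3];print(P.mean(0).round(4),"yaw",np.arctan2(-a[0],a[1]),np.arctan2(b[1],b[0]),"sides",[np.linalg.norm(P[i]-P[i-1]).round(4) for i in range(4)])
E
```

```text
9876.0 [311.2 175.3] [ 620.985   -256.08322] ((620.0579833984375, -256.34503173828125), (130.79928588867188, 82.13107299804688), 87.27387237548828) ((619.995849609375, -256.19012451171875), (92.77827453613281, 157.49900817871094), 177.2820587158203)
80.0 [364.4 181.2] [ 615.6766  -310.07114] ((615.4255981445312, -310.18182373046875), (10.502275466918945, 10.117204666137695), 46.835296630859375) ((615.8322143554688, -310.0413818359375), (10.294013977050781, 11.124661445617676), 159.5965576171875)
128.5 [311.7 182.4] [ 614.3096 -256.604 ] ((614.4011840820312, -256.5583801269531), (12.13328742980957, 25.206453323364258), 2.4997031688690186) ((617.0184326171875, -256.5887756347656), (16.039562225341797, 22.86994743347168), 0.011008860543370247)
73.5 [257.9 175.7] [ 621.5599  -202.12598] ((621.536376953125, -202.01783752441406), (9.371879577636719, 10.478999137878418), 43.33333969116211) ((621.5724487304688, -202.20285034179688), (9.56562614440918, 10.817708015441895), 47.824615478515625)
tile [0.573  0.0028 0.05  ] yaw 0.3214 ell ((0.0, 0.0), (42.937965393066406, 43.568519592285156), 104.67546081542969) sides [0.0718 0.0795 0.0736 0.0789] side yaws [-0.006855944802193526, -0.029394716571636448]
cap [[0.56720736 0.28097019 0.194     ]]
[0.5669 0.2812 0.19  ] yaw 0.10964416391258724 0.12481807030370287 sides [np.float64(0.0252), np.float64(0.0249), np.float64(0.0253), np.float64(0.0249)]
[0.5665 0.2805 0.13  ] yaw 0.17334254392784995 0.14911366441665672 sides [np.float64(0.0791), np.float64(0.072), np.float64(0.0801), np.float64(0.0703)]
```

Run:
```python
from h import *
yaw=.115;P=np.array([.567,.281])
bot.grip(.06)
bot.move_pose((*P,.25),down(yaw))
bot.move_l((*P,.141),velocity=.08);print(bot.read_ft_force())
bot.grip(.0);print(bot.read_grip_width(),bot.read_grasp_force(),bot.read_ft_force(),bot.read_tcp_pos())
print(bot.move_l((*P,.31),velocity=.1),bot.read_grip_width(),bot.read_ft_force(),bot.read_t())
im,_=snap("held1")
s=bot.read_camera("scene")[:,:,::-1];d=bot.read_camera("side")[:,:,::-1]
cv2.imwrite("pics/sc2.png",s);cv2.imwrite("pics/si2.png",d)
g=lambda i:cv2.resize(i,(400,300),interpolation=cv2.INTER_CUBIC)
cv2.imwrite("pics/m2.png",np.vstack([np.hstack([g(s[140:290,310:510]),g(d[140:290,190:390])]),np.hstack([im[100:400,0:400],im[100:400,240:640]])]))
```

```text
[-0.08429457 -0.3168305   0.22828749]
0.025323093978371645 59.105921387672424 [ 0.03456842 -0.08104094  2.3994383 ] [0.56732089 0.28113636 0.14149178]
False 0.025589862878413038 [-0.23179202  0.36357113 -1.83636847] 8.8167
```

View pics/m2.png

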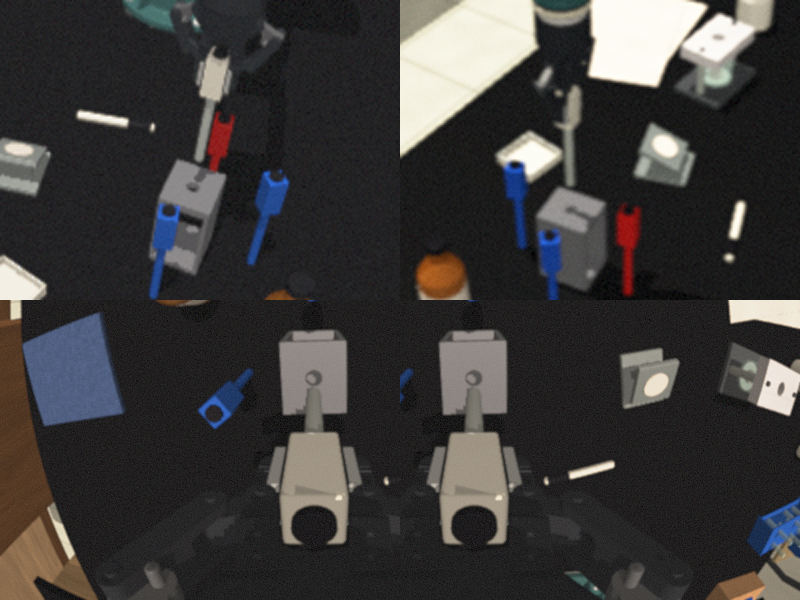

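The probe is held cleanly, the holder is empty and the decoys are untouched; in the wrist view the rod tip is near (314,188). Next I'll carry it over the plain bench to measure the held tip, then go to a tile stand-off.

```bash
cat >> h.py <<'E'
def tilepose(C,yaw,gap,L=.126,off=(0,0)):
    """TCP pose with tip (tool coords off,L) at C+gap*n"""
    n=np.array([-np.sin(.436)*np.cos(yaw),-np.sin(.436)*np.sin(yaw),np.cos(.436)])
    ey=np.array([-np.sin(yaw),np.cos(yaw),0]);ex=np.cross(ey,n)
    M=np.c_[ex,-ey,-n];return C+gap*n-M@np.r_[off,L],R.from_matrix(M).as_rotvec()
E
python3 - <<'E'
from h import *
C=np.array([.573,.0028,.05]);yaw=.3214
for g in(.02,.07): p,r=tilepose(C,yaw,g);q=bot.inverse_kinematics(p,r);print(p,q)
bot.move_l((.62,.13,.33),velocity=.2,attitude=down(.115))
im,po=snap("held2");s=bot.read_camera("scene")[:,:,::-1];d=bot.read_camera("side")[:,:,::-1]
cv2.imwrite("pics/sc3.png",s);cv2.imwrite("pics/si3.png",d)
M=R.from_rotvec(po[1]).as_matrix()
def pj(n,X):
    i=bot.camera_info(n);return cv2.projectPoints(np.array([X]),np.array(i["rvec"]),np.array(i["tvec"]),np.array(i["intrinsics"]),None)[0].ravel()
for z in(.126,.02): 
    X=M@[0,0,z]+po[0];print(z,proj_w(X,po),pj("scene",X),pj("side",X))
th=np.linspace(0,2*np.pi,60);E=np.array([proj_w(M@[.006*np.cos(t),.006*np.sin(t),.126]+po[0],po) for t in th]);print("tip circle bbox",E.min(0),E.max(0))
c1=pj("scene",M@[0,0,.07]+po[0]).astype(int);c2=pj("side",M@[0,0,.07]+po[0]).astype(int)
g=lambda i,c:cv2.resize(i[c[1]-30:c[1]+30,c[0]-25:c[0]+25],(250,300),interpolation=cv2.INTER_CUBIC)
cv2.imwrite("pics/m3.png",np.hstack([g(s,c1),g(d,c2),cv2.resize(im[140:260,260:370],(275,300),interpolation=cv2.INTER_CUBIC)]));print(c1,c2)
E
```

```text
[ 0.51449898 -0.01667756  0.18234143] [-0.36659176  0.14249899  2.07650302  0.47176881  0.63114862  0.53973185]
[ 0.49446438 -0.02334795  0.22766384] [-0.40520711  0.03974757  2.04732339  0.41750662  0.7641437   0.58266835]
0.126 [314.06086803 193.02409852] [349.68051081 202.67370076] [289.06230214 191.25107769]
0.02 [314.16065335 245.56934576] [351.97568733 171.81397277] [288.59016952 163.69968546]
tip circle bbox [307.41735547 186.61951625] [320.70409107 199.34122648]
[350 186] [288 176]
```

View pics/m3.png

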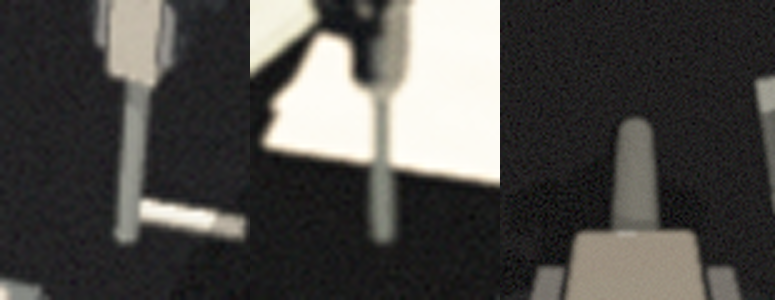

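The held tip matches the ideal grip in all views: predicted wrist-view end row 186.6, seen (314,186.8). I'll move to the tile stand-off and check there.

Run:
```python
from meas import *
C=np.array([.573,.0028,.05]);yaw=.3214
p,r=tilepose(C,yaw,.06);bot.move_pose(p,r);im,po=snap("tile2");print(bot.read_t(),np.linalg.norm(po[0]-p))
M=R.from_rotvec(r).as_matrix();print("tip",proj_w(M@[0,0,.126]+po[0],po),"C",proj_w(C,po))
for q in contours("tile2",175,(200,430,50,300),lambda c,p:c):
    if q[0]>300:
        P,n=tile(q[2],po,C,yaw);print(q[0],q[1],P.mean(0),cv2.fitEllipse(q[2]))
cv2.imwrite("pics/z2.png",cv2.resize(im[60:260,210:420],(630,600),interpolation=cv2.INTER_CUBIC))
```

```text
11.05 0.001978002158033706
tip [313.98285705 192.89573254] C [313.34665658 178.67231123]
4157.0 [309.97133758 285.81847134] [ 0.44924851 -0.03328728 -0.01001507] ((312.6067810058594, 286.92913818359375), (62.255863189697266, 117.13125610351562), 4.818666458129883)
1102.5 [313.27272727 178.68595041] [0.57285057 0.00283791 0.04993952] ((313.220703125, 177.48822021484375), (36.01581573486328, 41.21259689331055), 89.61726379394531)
```

View pics/z2.png

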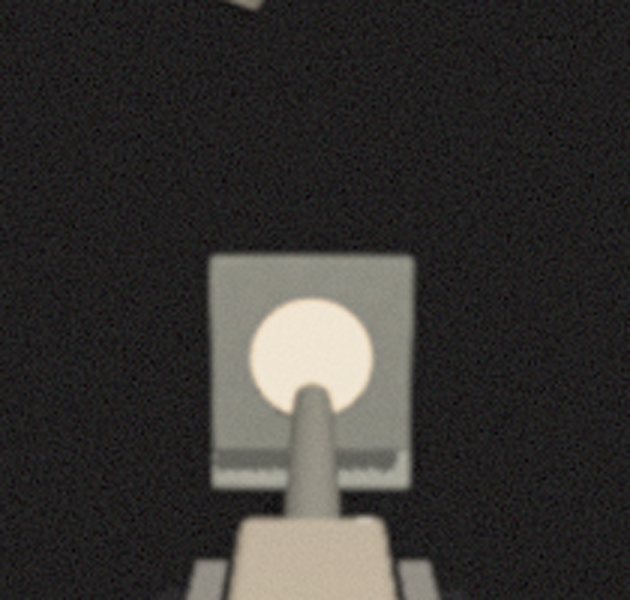

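The tile plate is square in the view and the disc centre at (313.5,178.7) matches the prediction (313.3,178.7). I'll close to 20 mm and hold.

Run:
```python
from h import *
C=np.array([.573,.0028,.05]);yaw=.3214
p,r=tilepose(C,yaw,.02)
print(bot.read_tcp_pos()-tilepose(C,yaw,.06)[0])
cmd=p.copy();bot.move_l(cmd,velocity=.05,attitude=r);bot.wait(.3);e=np.array(bot.read_tcp_pos())-p;print("err",e)
def tip():
    M=R.from_rotvec(bot.read_ee_rot()).as_matrix();X=M@[0,0,.126]+bot.read_tcp_pos();n=-R.from_rotvec(r).as_matrix()[:,2]
    d=X-C;return d@n,np.linalg.norm(d-(d@n)*n),np.arccos(-n@M[:,2])
print(tip())
if np.linalg.norm(e)>.0012: cmd=p-e;bot.move_l(cmd,velocity=.03,attitude=r);bot.wait(.3);print(tip())
snap("tile3");bot.wait(2.6);print(tip(),bot.read_t(),bot.read_grip_width())
```

```text
[ 0.00231705 -0.00010424  0.00151487]
err [ 7.25924620e-05 -8.69544961e-05  2.58765834e-04]
(np.float64(0.02021708913757097), np.float64(0.0002480487472827974), np.float64(0.0005362108309996141))
(np.float64(0.019987703863553023), np.float64(4.607580701701069e-05), np.float64(6.229260545431522e-05)) 14.95 0.025041228060127346
```

Run:
```python
from meas import *
C=np.array([.573,.0028,.05]);yaw=.3214;B=np.array([.620,-.2563])
p,r=tilepose(C,yaw,.07);bot.move_l(p,velocity=.08,attitude=r)
bot.move_pose((.53,-.06,.34),down(0.))
bot.move_l((*B,.29),velocity=.2,attitude=down(0.));bot.wait(.4)
im,po=snap("bore2");print(po[0],bot.read_t())
for A,Mc,P in contours("bore2",140,(200,420,90,260),fl(.11)):
    P=P.astype(np.float32);print(A,Mc.round(1),P.mean(0),cv2.minAreaRect(P))
print("tip",proj_w(np.r_[po[0][:2],po[0][2]-.126],po),"bore",proj_w(np.r_[B,.11],po),proj_w(np.r_[B+[.013,0],.11],po))
cv2.imwrite("pics/z3.png",cv2.resize(im[90:260,230:400],(600,600),interpolation=cv2.INTER_CUBIC))
```

```text
[ 0.62000611 -0.2559459   0.29026486] 18.175
8217.0 [314.2 178.5] [ 619.35504 -256.25082] ((620.1564331054688, -256.313232421875), (130.9410400390625, 82.44500732421875), 87.19219970703125)
69.0 [364.  182.5] [ 615.7826 -310.1614] ((615.7319946289062, -310.1759338378906), (10.428582191467285, 10.065204620361328), 46.919639587402344)
62.5 [264.1 177.3] [ 621.5066  -202.10085] ((621.52734375, -202.28179931640625), (10.009227752685547, 9.541022300720215), 43.240753173828125)
tip [314.02023063 193.02799776] bore [314.32282949 178.46924807] [314.33426503 166.59299783]
```

View pics/z3.png

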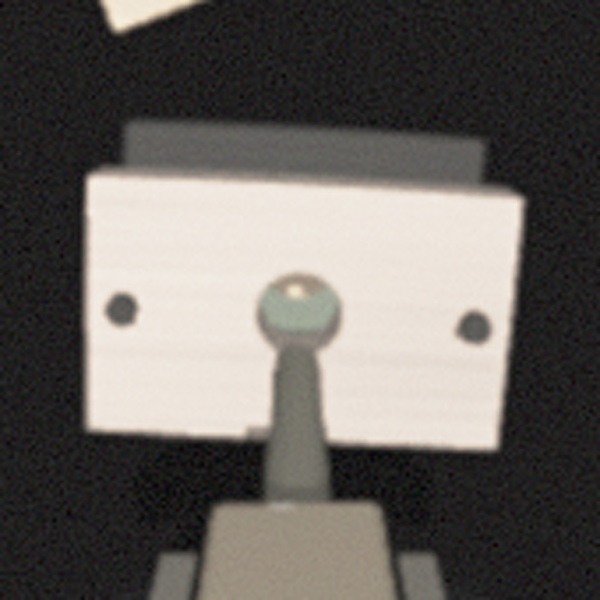

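The bore's far rim shows at row 166.5 (predicted 166.6) and the rod is aligned with it. Descending through the bore with a force guard.

Run:
```python
from meas import *
B=np.array([.6196,-.2562])
bot.move_l((*B,.25),velocity=.08,attitude=down(0.));bot.wait(.3);print(bot.read_tcp_pos())
print(bot.move_l((*B,.168),velocity=.04,stop_force=4));bot.wait(.5)
im,po=snap("fin1");print(po[0],R.from_rotvec(po[1]).as_matrix()[:,2],bot.read_ft_force(),bot.read_t())
print("neck",proj_w(np.r_[po[0][:2],.11],po),"bore",proj_w(np.r_[B,.11],po))
th=np.linspace(0,6.28,80)
for rr in(.006,.013):
    E=np.array([proj_w([B[0]+rr*np.cos(t),B[1]+rr*np.sin(t),.11],po) for t in th]);print(rr,E.min(0),E.max(0))
cv2.imwrite("pics/z4.png",cv2.resize(im[140:260,254:374],(600,600),interpolation=cv2.INTER_CUBIC))
```

```text
[ 0.61987717 -0.25632149  0.25056528]
False
[ 0.61962741 -0.25619423  0.16799883] [ 5.27960271e-05 -3.44393383e-07 -9.99999999e-01] [-0.22264027 -0.87034801 -2.2783546 ] 21.875
neck [314.08370639 221.17283451] bore [314.09200163 221.20940963]
0.006 [305.461568   213.12202706] [322.72109282 229.1245612 ]
0.013 [295.41389097 203.48438578] [332.77161129 238.14212971]
```

View pics/z4.png

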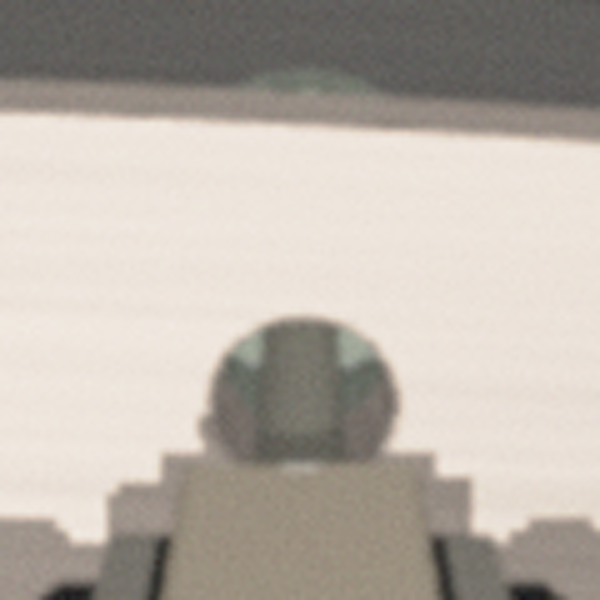

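The bore spans columns 212–399 (centre 305.5) and the rod is centred at 301 in the crop, so the rod sits about 0.6 mm to +y. The far rim is as predicted. I'll trim that, settle and hand in.

Run:
```python
from h import *
bot.move_l((.6197,-.2567,.168),velocity=.005,stop_force=4);bot.wait(1.5)
print(bot.read_tcp_pos(),bot.read_ft_force(),bot.read_grip_width(),np.abs(bot.read_joint_velocities()).max(),bot.read_t())
print(bot.hand_in())
```

```text
[ 0.6196844  -0.25669229  0.16798078] [-0.24560515  0.60974724 -1.31488231] 0.025375897460530168 0.002756838741031979 23.625
the job is handed in; nothing more can be done
None
```

I took the white reference 20 mm from the tile centre, holding over 2 s. The probe now hangs still and upright, centred in the bore to within my roughly 1 mm measurement, its tip about 15 mm above the tablet. I handed the job in at about 23.6 s, with no sign of contact on the way down; no verdict was returned.

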